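# Load the hooded coil wagon and hover its hood over it

### The arm

A 6-joint arm with a two-finger parallel gripper is mounted at the origin on the work surface. World frame = base frame: x ahead of the robot, y to its left, z up, the work surface at z = 0. Lengths are in mm, angles in degrees, forces in N, time in s.
With the tool pointing down it reaches from about 350 to 875 mm from the base axis. Payload 4.2 kg.
Tool frame: the origin (TCP) lies midway between the tips of the shut fingers; the grasp point (between the pads) lies 19 mm behind it; z points along the fingers, x is the direction in which the jaws open and shut, and the axes are right-handed (so a half turn about z gives the same grasp; the last joint's range is limited). The gripper opens to 87 mm and grips with 3 to 60 N. Pads are 19 mm wide; open, the fingers measure 117 mm over their backs; the gripper's body (75 mm by 190 mm) begins 51 mm behind the grasp point.
Start: joints at [83.113, 22.042, 0.453, 0, -68.411, -14.817], TCP at [231.095, 580.684, 222.55] pointing down, gripper open.
Joint ranges: [-179.83, 179.83], [-69.29, 118.12], [-61.27, 80.66], [-181.25, 117.63], [-171.15, -9.14], [-177.46, 177.46]. Speed limits (degrees/s): [159.86, 159.86, 180, 180, 180, 180].

### API

Orientations are given as [roll, pitch, yaw] about the fixed x, y, z axes, in that order (R = Rz(yaw) Ry(pitch) Rx(roll)).
In Python, from station import ctrl gives the robot as it stands.
- The arm moves only by the tool send_rows, never from a script. Its argument "deltas" is a list of rows, each a list of 7 numbers: the turn, a rotation vector about the tool's x, y, z in degrees, then the shift along the tool's x, y, z in m, then the closure, from 0 (fully open) to 1 (shut). A call has 1 to 8 rows; each row is the pose to reach, as a shift and turn from the pose commanded when the call began, along the tool's axes at that moment; what a row does not reach only later rows make up. A row lasts 1/10 s, in which the tool goes at most 50 mm and 8.59 degrees, less where a joint would pass 70% of its speed; a pose out of reach is approached as far as the arm can. A call with a gripper value outside its range is refused whole. The fingers move at their own pace and stop on an object; "squeeze" is the grip in N (left out, the last holds). Time passes only in rows, so rows that repeat a pose let the fingers close. It gives the time, the measured TCP pose, the force and the opening at its end, in the units of the state.
- ctrl.get_state(): the state, without advancing time (a new reading comes with each control period).
- ctrl.snapshot(name): name is "scene" or "side" or "wrist"; returns the picture (400x640x3 uint8, red, green, blue); there is no depth.
- ctrl.calibration(name): a dict with "mtx" (3x3 intrinsics, pixels), "camera_from_world" (4x4, takes a point from world to camera coordinates); the wrist camera has in their place "T_tool_cam" (4x4, takes a point from camera to tool coordinates, whose origin is the TCP and whose axes are the tool frame's). Camera axes: x right, y down, z forward; pixel columns grow to the right and rows downward; lengths in mm; the calibration is good to about 2 mm. A picture is of the moment at which its call begins: read the wrist's pose just before it. calibration takes no time and is no camera call.
- ctrl.hand_in(): hands the job in, once; it reports no verdict.
The state is a dict: "time_s": time; "q": joint angles; "joint_vel": joint speeds; "joint_efforts": joint torques, N m; "eef_pos": TCP position; "ee_rot": TCP orientation; "contact_force": force on the tool from outside, world axes, zero at the start; "torque": the same for the moment, N m; "width": finger opening in mm.
Only numpy, scipy, OpenCV 4.12 (cv2) and the standard library are available. Lean on these libraries where they do the work, as an engineer would, in place of code of your own. Each camera call takes 0.05 s, during which the arm holds its last target. There are 200 camera calls.

### The job

On the model railway, finish loading the low-sided wagon on the siding: fetch the wooden crate and the loose steel coil from the yard and set them down, without dropping them, upright on the wagon's floor beside the coil already standing in it, so that all three stand between its low sides. Then lift the wagon's hood by the bracket on its ridge, carry it over the standing train and lower it over the load, level and square with the wagon, but stop with its bottom rim about 10 mm above the tops of the wagon's sides, touching neither the wagon nor the load. Finish while still holding it there, so that I can check that everything clears before it is seated, and leave the train, the log stack and the yard lamp as they are.

Things in the scene. Friction and masses are not known exactly. Their poses are not given: they have to be found in the camera images.
- hood: lift-off aluminium hood, an upside-down trough 160 mm long (its x), 62 mm wide (y), walls 2.5 mm, inside 155 by 57 by 40 mm high. Crown 43 mm above the rim (46 mm over the bracket's feet). Amid the crown an upright dark lifting bracket, 56 mm long (x), 10 mm thick (y), top 64.5 mm above the rim. 0.1 to 0.2 kg. Stands on its rim right of the train. Origin: centre of its underside at the rim; z up
- wagon: low-sided wagon, fixed on the siding left of the train. 160 mm long (its x), 62 mm wide (y), grey sides and ends 3 mm thick, inside 154 by 56 mm; buffers stick out 12 mm. Origin: its middle at rail-top level, 10 mm above the board; load floor 25 mm, tops of sides and ends 43 mm above the origin; z up. The hood belongs on those tops, centred, either way round
- crate: closed wooden crate in the yard, 54 mm long (its x), 42 mm wide (y), 40 mm high, about 0.06 to 0.11 kg. Origin: centre of its underside; z up
- coil: loose steel coil in the yard, standing on end: a ring 42 mm across, 44 mm high, with a 20 mm hole down its middle, about 0.13 to 0.25 kg. Origin: centre of its underside; z up
- coil_loaded: steel coil already in the wagon, against the end nearer the robot, standing on end: a ring 46 mm across, 38 mm high, with a 20 mm hole, 0.2 kg. It stays loaded there. Origin: centre of its underside (on the wagon's floor); z up
- van: covered van of the standing train on the running line between the yard and the wagon: brown body 150 mm long (x), 60 mm wide, white roof 158 by 64 mm, its arched top 92 mm above the rail tops (102 mm above the board). Loose; leave it. Origin: its middle at rail-top level
- tank_wagon: tank wagon of the standing train, farther from the robot than the van: grey tank 136 mm long, 54 mm across, on a frame 150 mm long, top of its dome 90 mm above the rail tops (100 mm above the board). Loose; leave it. Origin: its middle at rail-top level
- logs: stack of nine logs in the yard, one piece, 78 mm long (x), 66 mm wide, 45 mm high. Leave it. Origin: centre of its underside
- lamp: yard lamp: dark round foot 40 mm across, thin post, 168 mm high, shade out to 37 mm towards its x. Light and easily tipped; leave it. Origin: centre of its underside

How it is judged:
By the outcome, as a careful person would: the job done as asked, in the order asked, and still so for the second after the job is handed in, while the arm keeps its last pose, push and grip.
It also fails if it takes over 67 s, if anything falls off the work surface, if the arm or the gripper's body presses on something with over 40 N, if the wrist force passes 120 N, or if a joint passes its speed limit or range.

## Working session

There is one attempt and no reset: what is moved stays moved. The work goes in short steps, Python scripts to look and compute and a tool call to move; the robot and the scene stay as the last step left them, time stands still between calls to the robot, and variables do not carry over. Pictures are saved under pics/ and viewed, about 8 in all and at most 12, crops included, and the job is handed in when it is done.

Besides the shell and the picture viewer there is one more tool, called after "Call:" by a JSON object that holds its "method" and its "body". send_rows: Moves the arm, as the interface text tells. Its arguments: {"type":"object","properties":{"deltas":{"type":"array","items":{"type":"array","items":{"type":"number"}}},"squeeze":{"type":"number"}},"required":["deltas"]}

```bash
ls; mkdir -p pics; python3 - <<'E'
from station import ctrl
import cv2,numpy as np
np.set_printoptions(precision=4,suppress=True)
s=ctrl.get_state();print(s)
for n in("scene","side","wrist"):
    im=ctrl.snapshot(n);cv2.imwrite(f"pics/{n}0.png",im[:,:,::-1]);c=ctrl.calibration(n);print(n,c)
a=[cv2.imread(f"pics/{n}0.png") for n in("scene","side","wrist")]
E
```

```text
pics
{'time_s': 0.0, 'q': array([ 83.115 ,  22.09  ,   0.3816,  -0.0292, -68.4087, -14.82  ]), 'joint_vel': array([-0.1562, -0.0346,  0.0719,  0.0092, -0.0125, -0.0689]), 'joint_efforts': array([  0.0009, -39.0665,  18.7403,   4.2196,   0.0109,  -0.0002]), 'eef_pos': array([230.8696, 580.1745, 221.4798]), 'ee_rot': array([-179.9963,   -0.1201, -111.7158]), 'contact_force': array([0.6854, 0.1214, 0.4351]), 'torque': array([0.0213, 0.0274, 0.027 ]), 'width': 86.806227577299}
scene {'mtx': array([[480.9635,   0.    , 314.3374],
       [  0.    , 480.9635, 201.0625],
       [  0.    ,   0.    ,   1.    ]]), 'camera_from_world': array([[   0.0827,    0.9966,    0.0025,  -12.3876],
       [   0.7857,   -0.0637,   -0.6153, -448.6122],
       [  -0.613 ,    0.0528,   -0.7883, 1587.5445],
       [   0.    ,    0.    ,    0.    ,    1.    ]])}
side {'mtx': array([[401.3961,   0.    , 322.0114],
       [  0.    , 401.3961, 199.3637],
       [  0.    ,   0.    ,   1.    ]]), 'camera_from_world': array([[ -0.9732,  -0.2294,  -0.0156, 573.1149],
       [ -0.1143,   0.5417,  -0.8328, 131.229 ],
       [  0.1994,  -0.8087,  -0.5534, 825.8798],
       [  0.    ,   0.    ,   0.    ,   1.    ]])}
wrist {'mtx': array([[295.6206,   0.    , 317.5709],
       [  0.    , 295.6206, 198.6654],
       [  0.    ,   0.    ,   1.    ]]), 'T_tool_cam': array([[   1.    ,   -0.0002,    0.0008,   -0.719 ],
       [  -0.    ,    0.96  ,    0.2799,  -76.9045],
       [  -0.0008,   -0.2799,    0.96  , -161.9342],
       [   0.    ,    0.    ,    0.    ,    1.    ]])}
```

View pics/scene0.png

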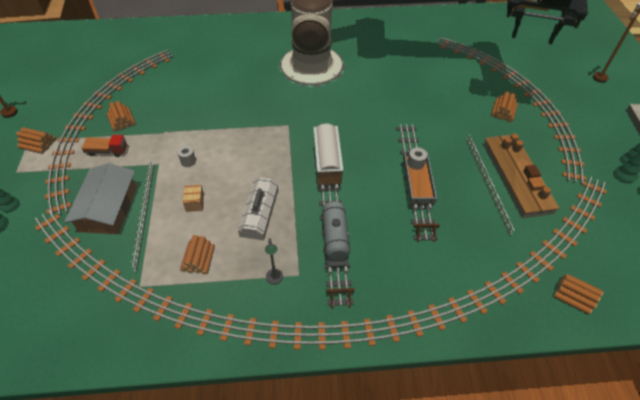

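View pics/side0.png

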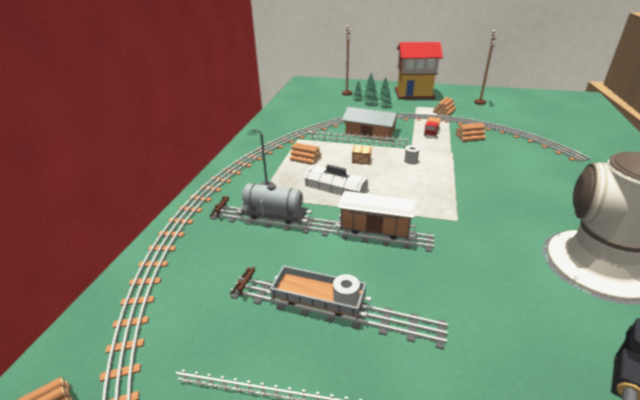

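View pics/wrist0.png

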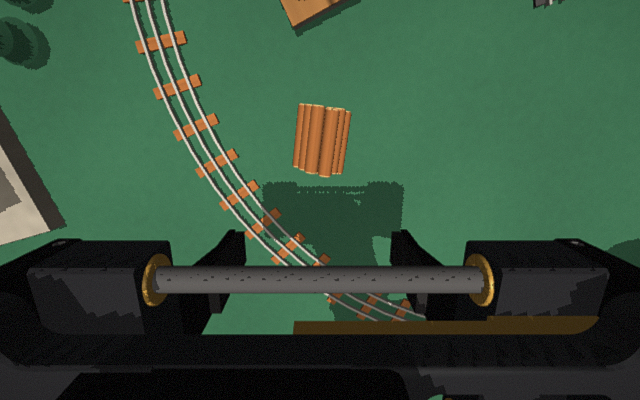

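The scene view shows the coil at (187,157), crate (193,197), hood (259,208), lamp (274,275) and logs (198,255). The train is near columns 325–340, and the wagon at (419,178) has its loaded coil at (418,157). I'll take coarse positions by casting rays, then go and look closer.

```bash
cat > h.py <<'E'
from station import ctrl
import cv2,numpy as np
from scipy.spatial.transform import Rotation as R
np.set_printoptions(precision=2,suppress=True)
def cam(n,s=None):
    c=ctrl.calibration(n)
    if n!="wrist":
        M=np.linalg.inv(c["camera_from_world"])
    else:
        T=np.eye(4);T[:3,:3]=R.from_euler("xyz",s["ee_rot"],degrees=True).as_matrix();T[:3,3]=s["eef_pos"]
        M=T@c["T_tool_cam"]
    return c["mtx"],M
def plane(C,uv,z):
    K,M=C
    uv=np.atleast_2d(np.asarray(uv,float))
    d=np.c_[uv,np.ones(len(uv))]@np.linalg.inv(K).T@M[:3,:3].T
    o=M[:3,3]
    return o+d*((z-o[2])/d[:,2])[:,None]
def proj(C,P):
    K,M=C
    p=np.c_[np.atleast_2d(P),np.ones(len(np.atleast_2d(P)))]@np.linalg.inv(M).T[:,:3]@K.T
    return p[:,:2]/p[:,2:]
def shot(name):
    s=ctrl.get_state();im=ctrl.snapshot("wrist")[:,:,::-1].copy();cv2.imwrite(f"pics/{name}.png",im)
    return s,im,cam("wrist",s)
def go(cmd,tgt):
    """cmd,tgt=(x,y,z,yaw), tool down -> shift in tool axes m, turn about tool z"""
    a=np.radians(cmd[3]);d=np.subtract(tgt,cmd)
    return [round(-((d[3]+180)%360-180),2)]+[round(v/1000,4) for v in (np.cos(a)*d[0]+np.sin(a)*d[1],np.sin(a)*d[0]-np.cos(a)*d[1],-d[2])]
E
python3 - <<'E'
from h import *
S=cam("scene");D=cam("side")
for n,uv,z in [("coil",(187,152),44),("crate",(193,190),40),("hoodcrown",(260,205),43),("lampfoot",(275,277),0),("lamp top",(272,247),165),("logs",(198,252),45),
 ("wag near",(407,152),53),("wag farR",(434,203),53),("wag farL",(410,205),53),("loadedcoil",(418,156),73),("van",(328,145),102),("tank",(335,232),85)]:
    print(n,plane(S,uv,z)[0])
for n,uv,z in [("coil",(411,149),44),("crate",(361,149),40),("lampfoot",(271,185),0),("lamptop",(258,131),165),("loadedcoil",(346,283),73)]:
    print("side",n,plane(D,uv,z)[0])
im=ctrl.snapshot("scene")[:,:,::-1]
cv2.imwrite("pics/sc_crop.png",cv2.resize(im[110:310,150:470],None,fx=2.5,fy=2.5,interpolation=cv2.INTER_CUBIC))
print(go((231.1,580.7,222.6,-111.72),(540,200,330,-90)))
E
```

```text
coil [ 409.48 -362.44   44.  ]
crate [ 539.5  -338.11   40.  ]
hoodcrown [ 602.99 -170.93   43.  ]
lampfoot [ 780.69 -142.77   -0.  ]
lamp top [ 805.12 -139.31  165.  ]
logs [ 727.68 -312.52   45.  ]
wag near [465.07 219.66  53.  ]
wag farR [638.75 250.74  53.  ]
wag farL [640.08 191.38  53.  ]
loadedcoil [500.01 238.07  73.  ]
van [470.6    7.86 102.  ]
tank [725.43  -1.62  85.  ]
side coil [ 405.73 -361.     44.  ]
side crate [ 549.77 -339.98   40.  ]
side lampfoot [ 768.91 -152.84    0.  ]
side lamptop [ 783.24 -138.62  165.  ]
side loadedcoil [489.11 238.61  73.  ]
[np.float64(-21.72), np.float64(0.2394), np.float64(-0.4279), np.float64(-0.1074)]
```

View pics/sc_crop.png

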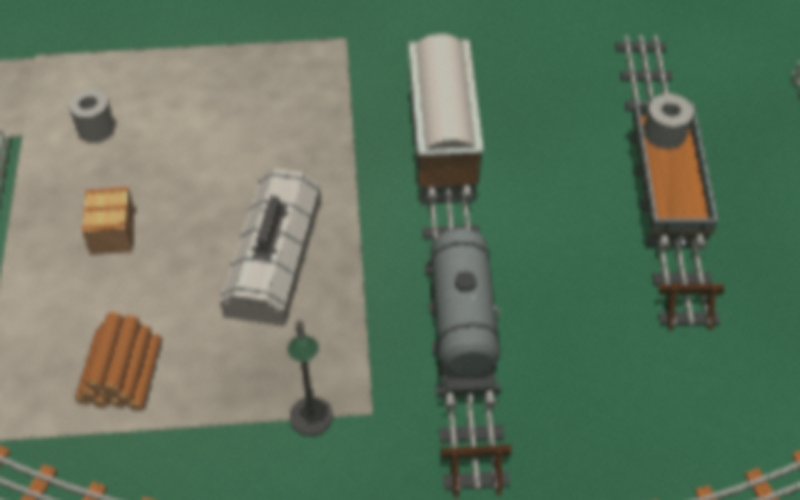

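The close crop matches: the wagon is yawed about −9°, with the loaded coil at its near end, and the hood is tilted in the yard. Next I'll view the wagon with the wrist camera.

```bash
python3 -c "
from h import *
print(go((231.1,580.7,222.6,-111.72),(495,222,230,-99)))"
```

```text
[np.float64(-12.72), np.float64(0.2356), np.float64(-0.3779), np.float64(-0.0074)]
```

Call:
{"method": "send_rows", "body": {"deltas": [[0,0,-4,0.03,-0.04,-0.01,0],[0,0,-8,0.055,-0.08,-0.02,0],[0,0,-12.72,0.08,-0.12,-0.02,0],[0,0,-12.72,0.105,-0.16,-0.02,0],[0,0,-12.72,0.13,-0.2,-0.02,0],[0,0,-12.72,0.15,-0.24,-0.02,0],[0,0,-12.72,0.15,-0.24,-0.02,0]]}}

```text
time_s: 0.9
eef_pos: [400.7, 348.9, 242.6]
ee_rot: [-180.0, -0.0, -99.3]
contact_force: [-0.1, 0.8, -0.4]
width: 87.0
```

```bash
python3 -c "
from h import *
s=ctrl.get_state();print(s['time_s'],s['eef_pos'],s['ee_rot'])
import numpy as np
a=np.radians(-111.72);p=np.array([231.1,580.7,222.6])+1000*(.15*np.array([np.cos(a),np.sin(a),0])-.24*np.array([np.sin(a),-np.cos(a),0])+[0,0,.02]);print(p)
print(go((*p,-99),(495,222,230,-99)))"
```

```text
0.9 [400.72 348.87 242.65] [-180.     -0.05  -99.32]
[398.55 352.53 242.6 ]
[np.float64(-0.0), np.float64(0.1138), np.float64(-0.1157), np.float64(0.0126)]
```

Call:
{"method": "send_rows", "body": {"deltas": [[0,0,0,0.03,-0.03,0.003,0],[0,0,0,0.06,-0.06,0.006,0],[0,0,0,0.09,-0.09,0.009,0],[0,0,0,0.1138,-0.1157,0.0126,0],[0,0,0,0.1138,-0.1157,0.0126,0],[0,0,0,0.1138,-0.1157,0.0126,0]]}}

```text
time_s: 1.5
eef_pos: [495.2, 221.8, 229.6]
ee_rot: [180.0, -0.0, -99.1]
contact_force: [-0.7, 0.5, 0.2]
width: 87.2
```

```bash
python3 -c "
from h import *
s,im,C=shot('wag');print(s['eef_pos'],s['ee_rot'])
cv2.imwrite('pics/wagc.png',cv2.resize(im[:260,200:440],None,fx=2.2,fy=2.2,interpolation=cv2.INTER_CUBIC))"
```

```text
[495.23 221.81 229.57] [179.97  -0.02 -99.06]
```

View pics/wagc.png

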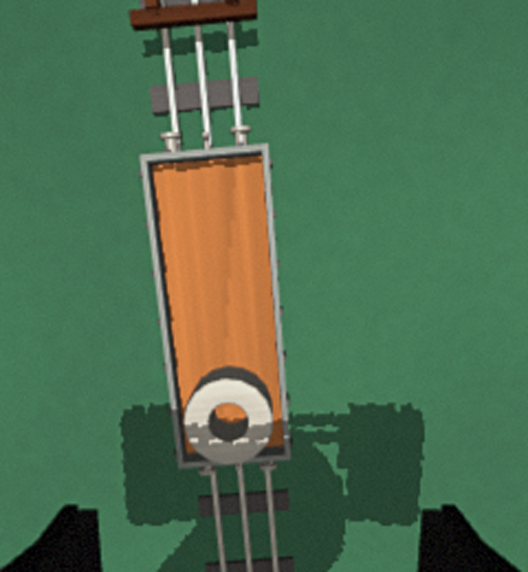

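The wagon is clear here (zoom 2.2, offset column 200). Its outer rim corners are at zoomed (141,157), (268,146), (289,459) and (178,467). The loaded coil is centred at about (228,421).

```bash
cat >> h.py <<'E'
from scipy.ndimage import map_coordinates
def quad(ch,corners,half=5,lo=.12,hi=.88):
    """refine corners of a quadrilateral by edge-line fits; ch float image"""
    ch=cv2.GaussianBlur(ch.astype(np.float32),(0,0),.8);c=np.asarray(corners,float);L=[]
    for i in range(4):
        a,b=c[i],c[(i+1)%4];t=(b-a)/np.linalg.norm(b-a);n=np.array([-t[1],t[0]])
        o=np.arange(-half,half+.01,.25);P=a+np.linspace(lo,hi,40)[:,None]*(b-a)
        X=P[:,None,:]+o[None,:,None]*n
        pr=map_coordinates(ch,[X[...,1],X[...,0]],order=1)
        g=np.abs(np.gradient(pr,axis=1));k=g.argmax(1);ok=g.max(1)>.4*np.median(g.max(1))
        pts=X[np.arange(40),k][ok].astype(np.float32)
        l=cv2.fitLine(pts,cv2.DIST_HUBER,0,.01,.01).ravel()
        r=(pts-l[2:])@np.array([-l[1],l[0]]);L.append(np.cross([*l[2:],1],[*(l[2:]+l[:2]),1]))
        print("edge",i,"rms px %.2f"%np.sqrt(np.median(r**2)))
    out=[np.cross(L[i-1],L[i]) for i in range(4)]
    return np.array([p[:2]/p[2] for p in out])
def rect(P):
    """corners far-left(+y), far-right, near-right, near-left -> centre, sizes, yaw"""
    P=P[:,:2];ax=(P[0]+P[1]-P[2]-P[3])/2;ay=(P[0]+P[3]-P[1]-P[2])/2
    return P.mean(0),np.linalg.norm(ax),np.linalg.norm(ay),np.degrees(np.arctan2(ax[1],ax[0])),np.degrees(np.arctan2(-ay[0],ay[1]))
E
python3 - <<'E'
from h import *
s=ctrl.get_state();im=cv2.imread('pics/wag.png').astype(float);C=cam("wrist",s)
z=lambda p:np.array(p)/2.2-.27+[200,0]
ch=im[...,1]-(im[...,2]+im[...,0])/2
q=quad(ch,z([(141,157),(268,146),(289,459),(178,467)]));print(q)
r=rect(plane(C,q,53));print(r)
cc=plane(C,z([(227.5,420.5),(228.5,421)]),73)
yaw=np.radians(r[3]);Rm=np.array([[np.cos(yaw),np.sin(yaw)],[-np.sin(yaw),np.cos(yaw)]])
print("coil in wagon",(Rm@(cc[:,:2]-r[0]).T).T)
e=plane(C,z([(182,421),(273,421),(228,378),(228,463)]),73);print("diam",np.linalg.norm(e[0]-e[1]),np.linalg.norm(e[2]-e[3]))
print(go((495,222,230,-99),(400,0,270,-90)),)
E
```

```text
edge 0 rms px 0.12
edge 1 rms px 0.33
edge 2 rms px 1.37
edge 3 rms px 0.19
[[262.74  69.2 ]
 [321.52  64.95]
 [332.17 209.95]
 [280.61 212.84]]
(array([540.22, 236.18]), np.float64(161.3694843837066), np.float64(62.38616724676729), np.float64(-4.233245969531449), np.float64(-5.39415550160909))
coil in wagon [[-49.65  -0.03]
 [-49.95  -0.51]]
diam 46.103286085121276 44.53187147733483
[np.int64(-9), np.float64(0.2341), np.float64(0.0591), np.float64(-0.04)]
```

```bash
python3 -c "
from h import *
print(go((495,222,230,-99),(535,-155,230,-105)),go((535,-155,230,-105),(475,-330,230,-90)))"
```

```text
[np.int64(6), np.float64(0.3661), np.float64(-0.0985), np.float64(0.0)] [np.int64(-15), np.float64(0.1846), np.float64(0.0127), np.float64(0.0)]
```

Call:
{"method": "send_rows", "body": {"deltas": [[0,0,1,0.04,-0.01,0,0],[0,0,2,0.085,-0.023,0,0],[0,0,3,0.13,-0.036,0,0],[0,0,4,0.177,-0.048,0,0],[0,0,5,0.224,-0.06,0,0],[0,0,6,0.271,-0.073,0,0],[0,0,6,0.318,-0.086,0,0],[0,0,6,0.3661,-0.0985,0,0]]}}

```text
time_s: 2.35
eef_pos: [535.7, -155.2, 230.4]
ee_rot: [-179.9, 0.0, -104.8]
contact_force: [0.8, -0.5, 0.3]
width: 86.9
```

Call:
{"method": "send_rows", "body": {"deltas": [[0,0,0,0,0,0,0],[0,0,0,0,0,0,0],[0,0,0,0,0,0,0]]}}

```text
time_s: 2.65
eef_pos: [535.4, -153.3, 230.0]
ee_rot: [-180.0, 0.0, -104.9]
contact_force: [-0.1, 0.1, -0.4]
width: 87.3
```

```bash
python3 -c "
from h import *
s,im,C=shot('hood');print(s['eef_pos'],s['ee_rot'],s['joint_vel'])
import pickle;pickle.dump(s,open('hood.pkl','wb'))
cv2.imwrite('pics/hoodc.png',cv2.resize(im[:260,140:500],None,fx=2.2,fy=2.2,interpolation=cv2.INTER_CUBIC))"
```

```text
[ 535.39 -153.34  230.04] [-180.      0.02 -104.86] [ 0.83 -0.45 -0.13  0.11  0.02  0.11]
```

View pics/hoodc.png

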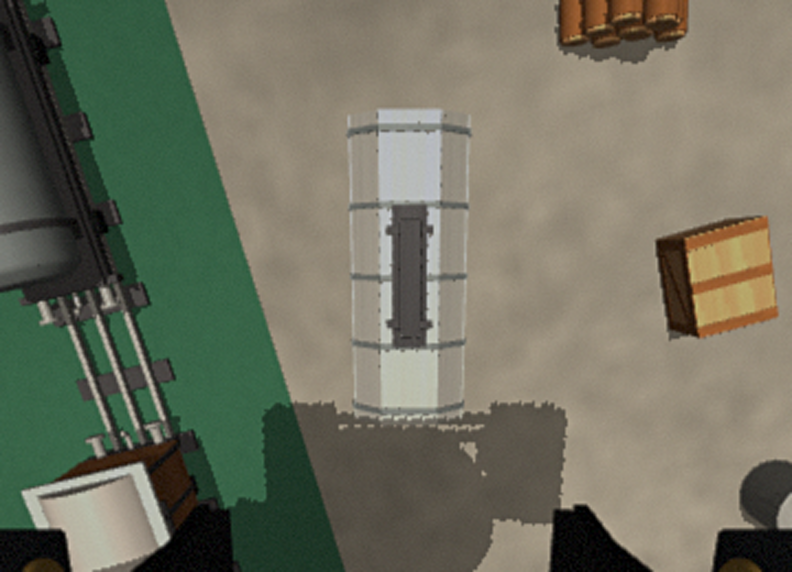

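Hood view (zoom 2.2, column offset 140): the bracket's centre is at about (410,277), with the hood's crown spanning rows 109 to about 412 and its axis near vertical. The crate's top is at about (737,275) and yawed.

```bash
python3 - <<'E'
from h import *
import pickle
s=pickle.load(open('hood.pkl','rb'));s['ee_rot']=np.array([180,0,-105.]);C=cam("wrist",s)
z=lambda p:np.array(p)/2.2-.27+[140,0]
def rep(n,pts,h,k=None):
    P=plane(C,z(pts),h)[:,:2];print(n,rect(P))
rep("brTop",[(399.5,218),(421,218),(420.5,335),(399.5,335)],64.5)
rep("feet",[(393,206),(428,206),(426,347),(393,347)],46)
rep("crown",[(378,109),(442,109),(440,412),(380,412)],43)
rep("rim",[(348,114),(471,114),(463.5,413),(355,413)],0)
rep("rim40",[(348,114),(471,114),(463.5,413),(355,413)],30)
im=cv2.imread('pics/hood.png').astype(float);g=im.mean(2)
# crate top z=40
P=[(685,238),(766,217),(777,315),(698,337)]
q=quad(im[...,2]-im[...,0],z(P),4);print(rect(plane(C,q,40)),rect(plane(C,z(P),40)))
# ridge feature edges of white crown strip
q=quad(g,z([(378,109),(442,109),(440,412),(380,412)]),4);print((q+.27-[140,0])*2.2,rect(plane(C,q,43)))
E
```

```text
brTop (array([ 593.89, -178.14]), np.float64(55.63284509796037), np.float64(10.39825580994265), np.float64(-14.659368927192851), np.float64(-15.001224705009843))
feet (array([ 592.68, -178.3 ]), np.float64(70.85019808262957), np.float64(17.571659795387284), np.float64(-14.954728783629367), np.float64(-15.001217802889933))
crown (array([ 596.71, -179.44]), np.float64(152.0133445993268), np.float64(32.16762499003307), np.float64(-14.53640312024143), np.float64(-15.000918263751581))
rim (array([ 593.66, -179.54]), np.float64(168.89324665775348), np.float64(67.40620004808925), np.float64(-14.601432177595099), np.float64(-15.00077064305233))
rim40 (array([ 594.91, -179.01]), np.float64(155.9669268495262), np.float64(62.2472365245531), np.float64(-14.601432177595099), np.float64(-15.000770643052382))
edge 0 rms px 0.14
edge 1 rms px 0.22
edge 2 rms px 0.10
edge 3 rms px 0.17
(array([ 548.81, -341.84]), np.float64(53.4591225520152), np.float64(42.74194779991251), np.float64(0.5418344078927582), np.float64(0.2943079751893222)) (array([ 548.97, -341.92]), np.float64(52.19636170407214), np.float64(41.966198768086116), np.float64(0.20594310749662276), np.float64(0.2130184092460969))
edge 0 rms px 0.00
edge 1 rms px 0.20
edge 2 rms px 1.55
edge 3 rms px 0.29
[[377.62 109.  ]
 [440.67 109.  ]
 [436.42 422.03]
 [381.29 404.18]] (array([ 596.53, -178.88]), np.float64(152.6618633723885), np.float64(31.053524026307354), np.float64(-14.595548431900328), np.float64(-24.425005515907742))
```

```bash
python3 -c "
from h import *
print(go((535,-155,230,-105),(549,-342,90,-89.5)))"
```

```text
[np.float64(-15.5), np.float64(0.177), np.float64(-0.0619), np.float64(0.14)]
```

Call:
{"method": "send_rows", "body": {"deltas": [[0,0,-4,0.04,-0.015,0.01,0],[0,0,-8,0.08,-0.03,0.03,0],[0,0,-12,0.12,-0.045,0.06,0],[0,0,-15.5,0.155,-0.055,0.09,0],[0,0,-15.5,0.177,-0.0619,0.12,0],[0,0,-15.5,0.177,-0.0619,0.14,0],[0,0,-15.5,0.177,-0.0619,0.14,0],[0,0,-15.5,0.177,-0.0619,0.14,0]]}}

```text
time_s: 3.5
eef_pos: [550.2, -340.7, 90.5]
ee_rot: [-180.0, -0.0, -89.3]
contact_force: [0.8, -0.1, 1.1]
width: 86.9
```

```bash
python3 -c "
from h import *
s,im,C=shot('crate');print(s['eef_pos'],s['ee_rot'],s['joint_vel'])
print('expected crate top corners px',proj(C,[(576,-321,40),(576,-363,40),(522,-363,40),(522,-321,40)]))
print('coil',proj(C,[(407,-361,44)]))
"
```

```text
[ 550.22 -340.67   90.52] [-180.     -0.03  -89.33] [ 0.14 -1.75  1.49  0.3   0.15 -0.08]
expected crate top corners px [[291.97 184.59]
 [348.83 185.21]
 [346.   251.69]
 [292.83 251.16]]
coil [[339.14 371.76]]
```

View pics/crate.png

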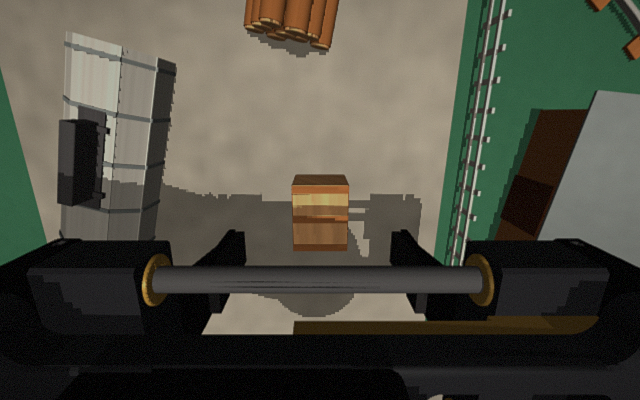

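The crate's top spans columns 292–348 and rows 185–250, exactly as predicted. Descending to grip it.

Call:
{"method": "send_rows", "body": {"deltas": [[0,0,0,0,0,0.03,0],[0,0,0,0,0,0.055,0],[0,0,0,0,0,0.068,0],[0,0,0,0,0,0.068,0],[0,0,0,0,0,0.068,1],[0,0,0,0,0,0.068,1],[0,0,0,0,0,0.068,1],[0,0,0,0,0,0.068,1]], "squeeze": 25}}

```text
time_s: 4.35
eef_pos: [549.8, -342.1, 22.9]
ee_rot: [-179.9, -0.0, -89.5]
contact_force: [0.4, 0.2, 0.9]
width: 63.1
```

Call:
{"method": "send_rows", "body": {"deltas": [[0,0,0,0,0,0,1],[0,0,0,0,0,0,1],[0,0,0,0,0,0,1]]}}

```text
time_s: 4.65
eef_pos: [549.3, -342.0, 22.0]
ee_rot: [-180.0, -0.0, -89.5]
contact_force: [-0.5, -0.7, 2.0]
width: 41.8
```

```bash
python3 -c "
from h import *
print(go((549,-342,22,-89.5),(530,-200,230,-91)),go((530,-200,230,-91),(490,100,230,-94.3)),go((490,100,230,-94.3),(466,242,230,-94.3)))"
```

```text
[np.float64(1.5), np.float64(-0.1422), np.float64(0.0178), np.float64(-0.208)] [np.float64(3.3), np.float64(-0.2993), np.float64(0.0452), np.float64(-0.0)] [np.float64(-0.0), np.float64(-0.1398), np.float64(0.0346), np.float64(-0.0)]
```

Call:
{"method": "send_rows", "body": {"deltas": [[0,0,0,0,0,-0.02,1],[0,0,0,0,0,-0.06,1],[0,0,0,0,0,-0.1,1],[0,0,0.5,-0.02,0.003,-0.14,1],[0,0,1,-0.05,0.006,-0.175,1],[0,0,1.5,-0.085,0.011,-0.2,1],[0,0,1.5,-0.12,0.015,-0.208,1],[0,0,1.5,-0.1422,0.0178,-0.208,1]]}}

```text
time_s: 5.45
eef_pos: [530.4, -198.0, 232.0]
ee_rot: [-179.8, 0.0, -90.9]
contact_force: [1.1, -0.1, -0.9]
width: 41.8
```

Call:
{"method": "send_rows", "body": {"deltas": [[0,0,0.5,-0.03,0.005,0,1],[0,0,1,-0.07,0.01,0,1],[0,0,2,-0.11,0.016,0,1],[0,0,3.3,-0.15,0.023,0,1],[0,0,3.3,-0.19,0.029,0,1],[0,0,3.3,-0.23,0.035,0,1],[0,0,3.3,-0.27,0.04,0,1],[0,0,3.3,-0.2993,0.0452,0,1]]}}

```text
time_s: 6.25
eef_pos: [489.4, 102.2, 229.8]
ee_rot: [180.0, 0.0, -94.2]
contact_force: [0.5, -0.5, -1.1]
width: 41.9
```

Call:
{"method": "send_rows", "body": {"deltas": [[0,0,0,-0.03,0.01,0,1],[0,0,0,-0.065,0.018,0,1],[0,0,0,-0.1,0.025,0,1],[0,0,0,-0.125,0.03,0,1],[0,0,0,-0.1398,0.0346,0,1],[0,0,0,-0.1398,0.0346,0,1],[0,0,0,-0.1398,0.0346,0,1],[0,0,0,-0.1398,0.0346,0,1]]}}

```text
time_s: 7.05
eef_pos: [466.1, 241.1, 229.9]
ee_rot: [180.0, -0.0, -94.3]
contact_force: [0.8, 0.5, -0.7]
width: 41.7
```

```bash
python3 -c "
from h import *
s,im,C=shot('wag2');print(s['eef_pos'],s['ee_rot'],s['width'])
import pickle;pickle.dump(s,open('wag2.pkl','wb'))
cv2.imwrite('pics/wag2c.png',cv2.resize(im[20:250,220:420],None,fx=2.5,fy=2.5,interpolation=cv2.INTER_CUBIC))"
```

```text
[466.05 241.14 229.88] [179.98  -0.02 -94.35] 41.674214978104494
```

View pics/wag2c.png

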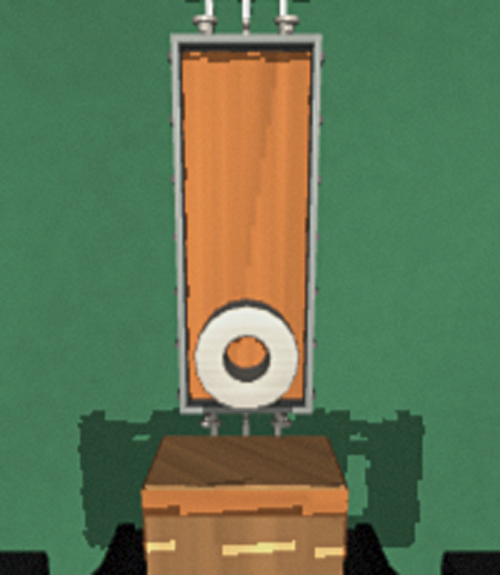

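A clean view: the rim corners are at zoomed (171,36), (321,36), (313,411) and (181,411), with the coil centred at (246,357). The crate is held level at the bottom of the picture.

```bash
python3 - <<'E'
from h import *
import pickle
s=pickle.load(open('wag2.pkl','rb'))
im=cv2.imread('pics/wag2.png').astype(float)
z=lambda p:np.array(p)/2.5-.3+[220,20]
for pos in (s['eef_pos'],[466,242,230]):
    s['eef_pos']=np.array(pos);s['ee_rot']=np.array([180,0,-94.3]);C=cam("wrist",s)
    q=quad(im[...,1]-(im[...,2]+im[...,0])/2,z([(171,36),(321,36),(313,411),(181,411)]),4,.1,.9)
    r=rect(plane(C,q,53));print(r)
    yaw=np.radians(r[3]);Rm=np.array([[np.cos(yaw),np.sin(yaw)],[-np.sin(yaw),np.cos(yaw)]])
    e=plane(C,z([(195,357),(297,357),(246,306),(246,409)]),73)[:,:2]
    print("coil",Rm@(e.mean(0)-r[0]),np.linalg.norm(e[0]-e[1]),np.linalg.norm(e[2]-e[3]))
E
```

```text
edge 0 rms px 0.51
edge 1 rms px 0.28
edge 2 rms px 0.11
edge 3 rms px 0.29
(array([541.41, 235.44]), np.float64(160.20455967346285), np.float64(62.32304385392386), np.float64(-4.3776310705193024), np.float64(-4.1569172018140925))
coil [-50.96  -0.22] 44.25681228549858 44.98446356112038
edge 0 rms px 0.51
edge 1 rms px 0.28
edge 2 rms px 0.11
edge 3 rms px 0.29
(array([541.36, 236.3 ]), np.float64(160.26025352806252), np.float64(62.3447099697303), np.float64(-4.377631070519295), np.float64(-4.15691720181409))
coil [-50.98  -0.22] 44.273162986809695 45.00108309355716
```

```bash
python3 -c "
from h import *
print(go((466,242,230,-94.3),(542.9,235.8,100,-94.3)))"
```

```text
[np.float64(-0.0), np.float64(0.0004), np.float64(-0.0771), np.float64(0.13)]
```

Call:
{"method": "send_rows", "body": {"deltas": [[0,0,0,0,-0.03,0.01,1],[0,0,0,0.0004,-0.06,0.03,1],[0,0,0,0.0004,-0.0771,0.06,1],[0,0,0,0.0004,-0.0771,0.095,1],[0,0,0,0.0004,-0.0771,0.12,1],[0,0,0,0.0004,-0.0771,0.13,1],[0,0,0,0.0004,-0.0771,0.13,1],[0,0,0,0.0004,-0.0771,0.13,1]]}}

```text
time_s: 7.9
eef_pos: [544.0, 236.2, 101.4]
ee_rot: [-179.9, 0.1, -94.3]
contact_force: [1.0, -0.1, -0.9]
width: 42.0
```

Call:
{"method": "send_rows", "body": {"deltas": [[0,0,0,0,0,0.012,1],[0,0,0,0,0,0.024,1],[0,0,0,0,0,0.033,1],[0,0,0,0,0,0.038,1],[0,0,0,0,0,0.041,1],[0,0,0,0,0,0.042,1],[0,0,0,0,0,0.042,1],[0,0,0,0,0,0.042,1]]}}

```text
time_s: 8.7
eef_pos: [543.2, 236.2, 58.3]
ee_rot: [-180.0, 0.0, -94.3]
contact_force: [0.2, 0.0, -0.2]
width: 41.9
```

```bash
python3 - <<'E'
from h import *
s=ctrl.get_state();print(s['eef_pos'],s['contact_force'])
a=ctrl.snapshot("side")[:,:,::-1][255:335,255:385]
cv2.imwrite('pics/place1.png',cv2.resize(a,None,fx=5,fy=5,interpolation=cv2.INTER_CUBIC))
E
```

```text
[543.2  236.22  58.31] [ 0.23  0.02 -0.23]
```

View pics/place1.png

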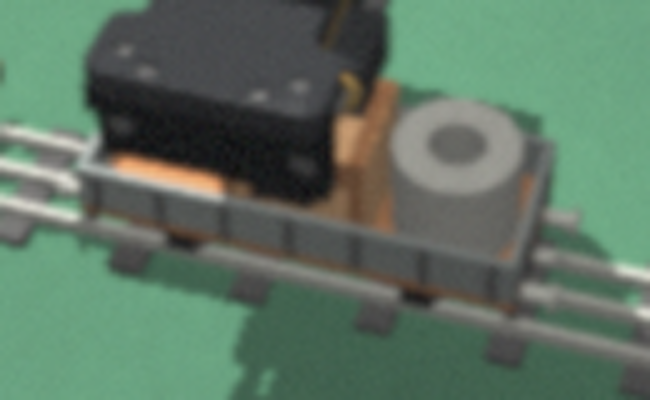

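The crate hangs between the wagon's sides, clear of the loaded coil. I'll ease it down to contact.

Call:
{"method": "send_rows", "body": {"deltas": [[0,0,0,0,0,0.0005,1],[0,0,0,0,0,0.001,1],[0,0,0,0,0,0.001,1]]}}

```text
time_s: 9.05
eef_pos: [543.0, 236.0, 57.0]
ee_rot: [-180.0, 0.0, -94.3]
contact_force: [1.0, -0.2, -0.2]
width: 41.6
```

Call:
{"method": "send_rows", "body": {"deltas": [[0,0,0,0,0,0.0005,1],[0,0,0,0,0,0.001,1],[0,0,0,0,0,0.001,1]]}}

```text
time_s: 9.35
eef_pos: [543.0, 236.0, 57.0]
ee_rot: [-180.0, 0.0, -94.3]
contact_force: [-2.0, -0.7, 5.5]
width: 41.8
```

Call:
{"method": "send_rows", "body": {"deltas": [[0,0,0,0,0,-0.0008,0.2],[0,0,0,0,0,-0.0008,0.2],[0,0,0,0,0,-0.0008,0.2],[0,0,0,0,0,-0.0008,0.2],[0,0,0,0,0,-0.02,0.2],[0,0,0,0,0,-0.06,0],[0,0,0,0,0,-0.11,0],[0,0,0,0,0,-0.15,0]]}}

```text
time_s: 10.15
eef_pos: [543.4, 236.1, 208.5]
ee_rot: [-179.9, 0.0, -94.3]
contact_force: [0.7, 1.1, 0.3]
width: 83.8
```

```bash
python3 -c "
from h import *
print(go((542.9,235.8,206,-94.3),(470,-60,230,-90)),go((470,-60,230,-90),(350,-330,230,-90)))"
```

```text
[np.float64(-4.3), np.float64(0.3004), np.float64(0.0505), np.float64(-0.024)] [np.int64(0), np.float64(0.27), np.float64(0.12), np.float64(0.0)]
```

Call:
{"method": "send_rows", "body": {"deltas": [[0,0,-1,0.03,0.005,-0.01,0],[0,0,-2,0.07,0.012,-0.024,0],[0,0,-3,0.11,0.02,-0.024,0],[0,0,-4.3,0.15,0.027,-0.024,0],[0,0,-4.3,0.19,0.033,-0.024,0],[0,0,-4.3,0.23,0.04,-0.024,0],[0,0,-4.3,0.27,0.046,-0.024,0],[0,0,-4.3,0.3004,0.0505,-0.024,0]]}}

```text
time_s: 10.95
eef_pos: [469.2, -61.6, 230.0]
ee_rot: [-180.0, 0.0, -90.0]
contact_force: [0.1, -0.3, 0.2]
width: 86.8
```

Call:
{"method": "send_rows", "body": {"deltas": [[0,0,0,0.035,0.016,0,0],[0,0,0,0.075,0.034,0,0],[0,0,0,0.115,0.05,0,0],[0,0,0,0.155,0.07,0,0],[0,0,0,0.195,0.09,0,0],[0,0,0,0.235,0.106,0,0],[0,0,0,0.27,0.12,0,0],[0,0,0,0.27,0.12,0,0]]}}

```text
time_s: 11.75
eef_pos: [348.6, -332.7, 229.6]
ee_rot: [180.0, -0.0, -90.3]
contact_force: [0.9, -0.1, -0.3]
width: 87.3
```

Call:
{"method": "send_rows", "body": {"deltas": [[0,0,0,0,0,0,0],[0,0,0,0,0,0,0],[0,0,0,0,0,0,0]]}}

```text
time_s: 12.05
eef_pos: [350.7, -329.0, 230.0]
ee_rot: [-180.0, 0.0, -89.9]
contact_force: [0.0, -0.3, -0.1]
width: 86.8
```

```bash
python3 - <<'E'
from h import *
import pickle
s,im,C=shot('coil');pickle.dump(s,open('coil.pkl','wb'));print(s['eef_pos'],s['ee_rot'])
c=proj(C,[(407,-361,44)])[0];print(c)
g=cv2.cvtColor(im,cv2.COLOR_BGR2GRAY)
x0,y0=(c-50).astype(int);w=g[max(y0,0):y0+100,x0:x0+100];y0=max(y0,0)
for p in (18,24,30):
    o=cv2.HoughCircles(w,cv2.HOUGH_GRADIENT,1,3,param1=100,param2=p*.7,minRadius=14,maxRadius=26)
    print(p,None if o is None else o[0][:4])
for t in(190,205,220):
    n,l,st,ce=cv2.connectedComponentsWithStats((w>t).astype(np.uint8));
    for i in range(1,n):
        if st[i,4]>150:print(t,st[i])
print(x0,y0)
E
```

```text
[ 350.68 -328.95  230.03] [-179.99    0.    -89.88]
[345.85 131.36]
18 [[59.5 53.5 17.7]
 [55.5 52.5 19.4]
 [57.5 56.5 18.5]
 [62.5 53.5 23.6]]
24 [[59.5 53.5 17.7]
 [55.5 52.5 19.4]
 [57.5 56.5 18.5]
 [62.5 53.5 23.6]]
30 [[59.5 53.5 17.7]
 [55.5 52.5 19.4]
 [57.5 56.5 18.5]
 [57.5 49.5 15.8]]
295 81
```

```bash
python3 - <<'E'
from h import *
import pickle
s=pickle.load(open('coil.pkl','rb'));im=cv2.imread('pics/coil.png')
w=im[81:181,295:395];hsv=cv2.cvtColor(w,cv2.COLOR_BGR2HSV);g=cv2.cvtColor(w,cv2.COLOR_BGR2GRAY)
print(g[54,20:95:2],hsv[54,20:95:2,1]);print(g[20:95:2,58])
s['eef_pos']=np.array([350,-330,230]);s['ee_rot']=np.array([180,0,-90.]);C=cam("wrist",s)
for t in (20,25,30,35):
  m=((hsv[...,1]<t)&(g>110)).astype(np.uint8);n,l,st,ce=cv2.connectedComponentsWithStats(m)
  i=1+st[1:,4].argmax();ct=max(cv2.findContours((l==i).astype(np.uint8),0,cv2.CHAIN_APPROX_NONE)[0],key=len)
  e=cv2.fitEllipse(ct);print(t,st[i],e,plane(C,np.array(e[0])+[295,81],44))
E
```

```text
[163 161 158 154 157 157 153 149 150 155  34 169 184 180 179 128 155 155
 156 157 160  79  45  40 171 180 177 172 134 157 156 158 162 161 158 158
 157 155] [47 50 51 48 46 45 43 49 48 48 44 28 29 26 28 40 45 47 48 48 48 45 23 31
 26 27 30 30 33 49 48 44 49 47 47 46 46 48]
[147 150 152 154 152 156 153 152 170 193 188 180 144  82  84  88 156 157
 156 124  55  91 187 182 170 161 146 163 159 159 159 155 158 157 156 157
 155 155]
20 [44 37 17 12 60] ((51.922054290771484, 42.34406280517578), (6.623471260070801, 16.824434280395508), 57.43251419067383) [[ 415.16 -363.15   44.  ]]
25 [ 43  36  28  19 125] ((63.384010314941406, 59.639007568359375), (38.40607833862305, 46.33345031738281), 147.6575927734375) [[ 395.71 -376.99   44.  ]]
30 [ 42  36  34  35 642] ((58.51344680786133, 53.0092887878418), (33.368408203125, 34.81761932373047), 20.713577270507812) [[ 403.24 -371.08   44.  ]]
35 [ 42  36  35  36 730] ((58.653594970703125, 53.0991096496582), (33.8446159362793, 35.157264709472656), 26.982023239135742) [[ 403.14 -371.25   44.  ]]
```

```bash
python3 -c "
from h import *
print(proj(cam('scene'),[(403,-371,44),(403,-371,0)]),proj(cam('side'),[(403,-371,44),(403,-371,0)]))
print(go((350,-330,230,-90),(403.2,-371.2,80,-90)))"
```

```text
[[183.96 150.43]
 [187.34 161.62]] [[412.11 147.59]
 [410.52 160.83]]
[np.float64(-0.0), np.float64(0.0412), np.float64(-0.0532), np.float64(0.15)]
```

Call:
{"method": "send_rows", "body": {"deltas": [[0,0,0,0.02,-0.025,0.03,0],[0,0,0,0.0412,-0.0532,0.07,0],[0,0,0,0.0412,-0.0532,0.11,0],[0,0,0,0.0412,-0.0532,0.14,0],[0,0,0,0.0412,-0.0532,0.15,0],[0,0,0,0.0412,-0.0532,0.15,0]]}}

```text
time_s: 12.7
eef_pos: [403.2, -370.2, 79.0]
ee_rot: [179.8, 0.1, -89.9]
contact_force: [1.1, 0.1, 0.7]
width: 87.2
```

Call:
{"method": "send_rows", "body": {"deltas": [[0,0,0,0,0,0.025,0],[0,0,0,0,0,0.045,0],[0,0,0,0,0,0.058,0],[0,0,0,0,0,0.058,0.2],[0,0,0,0,0,0.058,1],[0,0,0,0,0,0.058,1],[0,0,0,0,0,0.058,1],[0,0,0,0,0,0.058,1]], "squeeze": 35}}

```text
time_s: 13.5
eef_pos: [403.8, -371.2, 22.7]
ee_rot: [-179.9, -0.0, -90.0]
contact_force: [0.6, -0.0, -0.3]
width: 54.8
```

Call:
{"method": "send_rows", "body": {"deltas": [[0,0,0,0,0,0,1],[0,0,0,0,0,0,1],[0,0,0,0,0,0,1],[0,0,0,0,0,0,1]]}}

```text
time_s: 13.9
eef_pos: [403.5, -371.0, 22.2]
ee_rot: [-180.0, -0.0, -90.0]
contact_force: [-0.3, -0.5, 2.8]
width: 41.0
```

```bash
python3 -c "
from h import *
print(go((403.2,-371.2,22,-90),(420,-250,230,-90)),go((420,-250,230,-90),(460,60,230,-94.3)),go((460,60,230,-94.3),(466,242,230,-94.3)))"
```

```text
[np.float64(-0.0), np.float64(-0.1212), np.float64(-0.0168), np.float64(-0.208)] [np.float64(4.3), np.float64(-0.31), np.float64(-0.04), np.float64(-0.0)] [np.float64(-0.0), np.float64(-0.1819), np.float64(0.0077), np.float64(-0.0)]
```

Call:
{"method": "send_rows", "body": {"deltas": [[0,0,0,0,0,-0.015,1],[0,0,0,0,0,-0.05,1],[0,0,0,0,0,-0.09,1],[0,0,0,-0.015,-0.003,-0.13,1],[0,0,0,-0.04,-0.006,-0.165,1],[0,0,0,-0.075,-0.011,-0.19,1],[0,0,0,-0.105,-0.015,-0.208,1],[0,0,0,-0.1212,-0.0168,-0.208,1]]}}

```text
time_s: 14.7
eef_pos: [421.5, -248.5, 232.6]
ee_rot: [-179.7, -0.1, -89.9]
contact_force: [0.3, -0.3, -1.3]
width: 40.7
```

Call:
{"method": "send_rows", "body": {"deltas": [[0,0,0.5,-0.035,-0.005,0,1],[0,0,1,-0.075,-0.01,0,1],[0,0,2,-0.115,-0.015,0,1],[0,0,3,-0.155,-0.02,0,1],[0,0,4.3,-0.195,-0.025,0,1],[0,0,4.3,-0.235,-0.03,0,1],[0,0,4.3,-0.275,-0.036,0,1],[0,0,4.3,-0.31,-0.04,0,1]]}}

```text
time_s: 15.5
eef_pos: [459.7, 62.1, 229.5]
ee_rot: [180.0, 0.0, -94.2]
contact_force: [-0.1, -0.9, -2.1]
width: 40.8
```

Call:
{"method": "send_rows", "body": {"deltas": [[0,0,0,-0.035,0.002,0,1],[0,0,0,-0.075,0.003,0,1],[0,0,0,-0.115,0.005,0,1],[0,0,0,-0.15,0.006,0,1],[0,0,0,-0.1819,0.0077,0,1],[0,0,0,-0.1819,0.0077,0,1],[0,0,0,-0.1819,0.0077,0,1],[0,0,0,-0.1819,0.0077,0,1]]}}

```text
time_s: 16.3
eef_pos: [465.6, 241.3, 229.5]
ee_rot: [179.9, -0.1, -94.3]
contact_force: [-0.1, 0.2, -2.2]
width: 40.7
```

```bash
python3 -c "
from h import *
s,im,C=shot('wag3');print(s['eef_pos'],s['ee_rot'],s['width'])
import pickle;pickle.dump(s,open('wag3.pkl','wb'))
cv2.imwrite('pics/wag3c.png',cv2.resize(im[20:260,220:420],None,fx=2.5,fy=2.5,interpolation=cv2.INTER_CUBIC))"
```

```text
[465.6  241.28 229.48] [179.94  -0.05 -94.32] 40.65566573685423
```

View pics/wag3c.png

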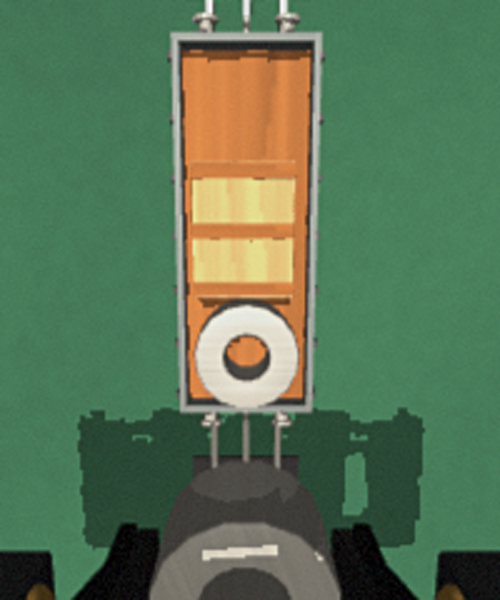

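The crate stands square in the wagon, its top spanning about rows 163–297 and columns 188–298. The loaded coil is still at (246,357). The held coil is at the bottom, its top outer edge at row ~522 and hole edge at ~568.

```bash
python3 - <<'E'
from h import *
import pickle
s=pickle.load(open('wag3.pkl','rb'))
im=cv2.imread('pics/wag3.png').astype(float)
z=lambda p:np.array(p)/2.5-.3+[220,20]
s['eef_pos']=np.array([466,241.6,230]);s['ee_rot']=np.array([180,0,-94.3]);C=cam("wrist",s)
q=quad(im[...,1]-(im[...,2]+im[...,0])/2,z([(171,36),(321,36),(313,411),(181,411)]),4,.1,.9)
r=rect(plane(C,q,53));print(r)
yaw=np.radians(r[3]);Rm=np.array([[np.cos(yaw),np.sin(yaw)],[-np.sin(yaw),np.cos(yaw)]])
f=lambda pts,h:(Rm@(plane(C,z(pts),h)[:,:2]-r[0]).T).T
print("loaded",f([(195,357),(297,357),(246,306),(246,409)],73))
print("crate",f([(243,163),(243,297),(188,230),(298,230)],75))
# held coil: top edges in tool frame: far outer, far hole
T=np.eye(4);T[:3,:3]=R.from_euler("xyz",s["ee_rot"],degrees=True).as_matrix();T[:3,3]=s['eef_pos']
for p in [(243,522),(243,568)]:
    P=plane(C,z(p),252)[0];print("held",(T[:3,:3].T@(P-T[:3,3])))
cc=Rm@0 if 0 else None
print("floor dark cols row 150..320 : edge check far crate")
col=im[60:150,317].astype(int);print(col[:,0].tolist())
E
```

```text
edge 0 rms px 0.05
edge 1 rms px 0.31
edge 2 rms px 0.21
edge 3 rms px 0.35
(array([541.48, 235.79]), np.float64(160.4455442676756), np.float64(62.476014568175394), np.float64(-4.265906542926767), np.float64(-4.321756471498716))
loaded [[-50.76  22.12]
 [-50.79 -22.15]
 [-28.93  -0.02]
 [-73.94  -0.01]]
crate [[ 27.92   1.19]
 [-25.     1.25]
 [  2.12  23.85]
 [  2.09 -21.41]]
held [ -0.93 -20.5  -22.  ]
held [ -0.93 -10.27 -22.  ]
floor dark cols row 150..320 : edge check far crate
[69, 75, 74, 73, 72, 71, 71, 73, 70, 74, 68, 71, 72, 71, 71, 70, 74, 75, 71, 76, 71, 72, 72, 73, 91, 74, 71, 66, 66, 68, 68, 114, 133, 133, 136, 130, 132, 131, 131, 129, 132, 131, 133, 129, 133, 131, 133, 134, 132, 96, 70, 66, 69, 68, 66, 94, 127, 134, 129, 131, 129, 128, 127, 131, 128, 128, 129, 127, 127, 126, 126, 128, 120, 81, 65, 66, 64, 73, 115, 75, 59, 70, 156, 221, 228, 225, 222, 223, 219, 215]
```

```bash
python3 -c "
from h import *
print(go((466,242,230,-94.3),(593.9,231,100,-94.3)))"
```

```text
[np.float64(-0.0), np.float64(0.0014), np.float64(-0.1284), np.float64(0.13)]
```

Call:
{"method": "send_rows", "body": {"deltas": [[0,0,0,0.0014,-0.03,0,1],[0,0,0,0.0014,-0.07,0.01,1],[0,0,0,0.0014,-0.105,0.03,1],[0,0,0,0.0014,-0.1284,0.06,1],[0,0,0,0.0014,-0.1284,0.095,1],[0,0,0,0.0014,-0.1284,0.12,1],[0,0,0,0.0014,-0.1284,0.13,1],[0,0,0,0.0014,-0.1284,0.13,1]]}}

```text
time_s: 17.15
eef_pos: [593.4, 229.9, 98.7]
ee_rot: [179.9, -0.1, -94.3]
contact_force: [0.5, -0.7, -1.2]
width: 40.7
```

Call:
{"method": "send_rows", "body": {"deltas": [[0,0,0,0,0,0.012,1],[0,0,0,0,0,0.024,1],[0,0,0,0,0,0.033,1],[0,0,0,0,0,0.038,1],[0,0,0,0,0,0.041,1],[0,0,0,0,0,0.042,1],[0,0,0,0,0,0.042,1],[0,0,0,0,0,0.042,1]]}}

```text
time_s: 17.95
eef_pos: [594.2, 231.4, 58.4]
ee_rot: [-180.0, 0.0, -94.3]
contact_force: [-0.5, -1.0, -1.8]
width: 40.9
```

Call:
{"method": "send_rows", "body": {"deltas": [[0,0,0,0,0,0.0005,1],[0,0,0,0,0,0.001,1],[0,0,0,0,0,0.001,1],[0,0,0,0,0,0.001,1]]}}

```text
time_s: 18.35
eef_pos: [594.1, 231.3, 57.2]
ee_rot: [-180.0, 0.0, -94.3]
contact_force: [0.0, 0.6, 0.2]
width: 40.8
```

Call:
{"method": "send_rows", "body": {"deltas": [[0,0,0,0,0,0.0004,1],[0,0,0,0,0,0.0008,1],[0,0,0,0,0,0.0008,1]]}}

```text
time_s: 18.65
eef_pos: [594.1, 231.3, 57.2]
ee_rot: [-180.0, 0.0, -94.3]
contact_force: [-1.8, -0.5, 5.7]
width: 40.9
```

Call:
{"method": "send_rows", "body": {"deltas": [[0,0,0,0,0,-0.0006,0.2],[0,0,0,0,0,-0.0006,0.2],[0,0,0,0,0,-0.0006,0.2],[0,0,0,0,0,-0.0006,0.2],[0,0,0,0,0,-0.02,0.2],[0,0,0,0,0,-0.06,0],[0,0,0,0,0,-0.11,0],[0,0,0,0,0,-0.15,0]]}}

```text
time_s: 19.45
eef_pos: [594.4, 231.3, 208.8]
ee_rot: [-179.9, 0.0, -94.3]
contact_force: [0.7, -0.4, 0.8]
width: 83.9
```

```bash
python3 -c "
from h import *
print(go((593.9,231,206.2,-94.3),(466,242,230,-94.3)))"
```

```text
[np.float64(-0.0), np.float64(-0.0014), np.float64(0.1284), np.float64(-0.0238)]
```

Call:
{"method": "send_rows", "body": {"deltas": [[0,0,0,0,0.03,-0.02,0],[0,0,0,0,0.07,-0.0238,0],[0,0,0,-0.0014,0.11,-0.0238,0],[0,0,0,-0.0014,0.1284,-0.0238,0],[0,0,0,-0.0014,0.1284,-0.0238,0],[0,0,0,-0.0014,0.1284,-0.0238,0],[0,0,0,-0.0014,0.1284,-0.0238,0]]}}

```text
time_s: 20.15
eef_pos: [466.8, 242.3, 229.8]
ee_rot: [-180.0, -0.0, -94.3]
contact_force: [0.2, -0.1, -0.6]
width: 87.1
```

```bash
python3 -c "
from h import *
s,im,C=shot('wag4');print(s['eef_pos'],s['ee_rot'],s['width'])
import pickle;pickle.dump(s,open('wag4.pkl','wb'))
cv2.imwrite('pics/wag4c.png',cv2.resize(im[20:260,220:420],None,fx=2.5,fy=2.5,interpolation=cv2.INTER_CUBIC))"
```

```text
[466.82 242.33 229.79] [-179.99   -0.    -94.31] 87.09428203723648
```

View pics/wag4c.png

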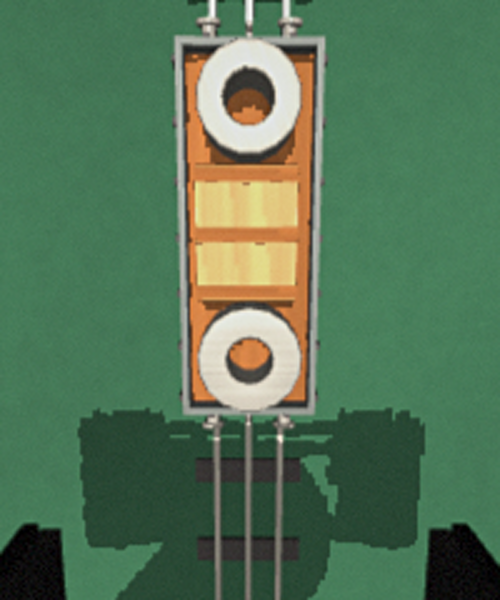

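```bash
python3 - <<'E'
from h import *
import pickle
s=pickle.load(open('wag4.pkl','rb'))
im=cv2.imread('pics/wag4.png').astype(float)
z=lambda p:np.array(p)/2.5-.3+[220,20]
s['eef_pos']=np.array([466.3,242.1,230]);s['ee_rot']=np.array([180,0,-94.3]);C=cam("wrist",s)
q=quad(im[...,1]-(im[...,2]+im[...,0])/2,z([(174,38),(325,38),(316,414),(184,414)]),4,.1,.9)
r=rect(plane(C,q,53));print(r)
yaw=np.radians(r[3]);Rm=np.array([[np.cos(yaw),np.sin(yaw)],[-np.sin(yaw),np.cos(yaw)]])
f=lambda pts,h:(Rm@(plane(C,z(pts),h)[:,:2]-r[0]).T).T
print("coil",f([(248.5,39),(248.5,153),(197,96),(300,96)],79));print("loaded",f([(198,359),(301,359),(249.5,308),(249.5,410)],73));print("crate",f([(248,165),(248,299)],75))
# hood longitudinal
s=pickle.load(open('hood.pkl','rb'));s['ee_rot']=np.array([180,0,-105.]);C=cam("wrist",s)
z=lambda p:np.array(p)/2.2-.27+[140,0]
a=np.radians(-14.6);ax=np.array([np.cos(a),np.sin(a)])
for h,rows in((64.5,(218,335)),(46,(206,347)),(43,(109,405,412,418,427)),(0,(109,412,427))):
    print(h,[(v,round(float((plane(C,z((410,v)),h)[0,:2]-[593.9,-178.2])@ax),1)) for v in rows])
g=cv2.imread('pics/hood.png')
print(g[180:200,326].tolist())
print(g[44:56,326].mean(1))
print(go((466,242,230,-94.3),(530,30,210,-99)),go((530,30,210,-99),(594,-178,120,-104.6)))
E
```

```text
edge 0 rms px 0.41
edge 1 rms px 0.24
edge 2 rms px 0.05
edge 3 rms px 0.25
(array([540.32, 235.12]), np.float64(159.91024951546612), np.float64(62.317195158048456), np.float64(-4.375702911464208), np.float64(-4.727549863142365))
coil [[ 73.07   0.46]
 [ 32.66   0.35]
 [ 53.23  20.35]
 [ 53.29 -19.54]]
loaded [[-50.3   22.02]
 [-50.25 -22.73]
 [-28.4   -0.28]
 [-73.02  -0.43]]
crate [[ 28.54   0.51]
 [-24.46   0.38]]
64.5 [(218, 27.9), (335, -27.8)]
46 [(206, 34.3), (347, -36.5)]
43 [(109, 79.1), (405, -68.9), (412, -72.9), (418, -76.3), (427, -81.5)]
0 [(109, 87.1), (412, -83.6), (427, -93.3)]
[[170, 190, 187], [168, 185, 184], [173, 190, 187], [173, 188, 188], [173, 190, 190], [144, 158, 157], [122, 131, 127], [117, 123, 122], [114, 121, 122], [166, 182, 184], [175, 192, 193], [114, 124, 129], [95, 105, 109], [84, 94, 102], [71, 82, 88], [71, 81, 87], [73, 83, 89], [73, 85, 92], [71, 81, 88], [68, 80, 85]]
[135.33 137.   132.   131.   130.33 152.67 184.   185.   183.33 185.
 185.33 185.67]
[np.float64(4.7), np.float64(0.2066), np.float64(-0.0797), np.float64(0.02)] [np.float64(5.6), np.float64(0.1954), np.float64(-0.0958), np.float64(0.09)]
```

Measured in the wagon's frame: loaded coil −73..−28, crate −24.5..28.5 and new coil 32.7..73, all upright, on the centreline and separate. Now for the hood.

Call:
{"method": "send_rows", "body": {"deltas": [[0,0,1,0.03,-0.012,0,0],[0,0,2,0.065,-0.025,0,0],[0,0,3,0.1,-0.04,0.005,0],[0,0,4,0.14,-0.054,0.01,0],[0,0,4.7,0.175,-0.068,0.015,0],[0,0,4.7,0.2066,-0.0797,0.02,0]]}}

```text
time_s: 20.8
eef_pos: [531.1, 28.0, 209.3]
ee_rot: [180.0, -0.0, -99.1]
contact_force: [0.0, 0.0, -0.2]
width: 86.7
```

Call:
{"method": "send_rows", "body": {"deltas": [[0,0,1,0.035,-0.017,0,0],[0,0,2,0.075,-0.037,0,0],[0,0,3.5,0.115,-0.057,0,0],[0,0,5.6,0.155,-0.076,0.02,0],[0,0,5.6,0.1954,-0.0958,0.05,0],[0,0,5.6,0.1954,-0.0958,0.09,0],[0,0,5.6,0.1954,-0.0958,0.09,0],[0,0,5.6,0.1954,-0.0958,0.09,0]]}}

```text
time_s: 21.6
eef_pos: [594.3, -178.4, 119.4]
ee_rot: [179.9, -0.1, -104.6]
contact_force: [0.5, 0.6, 1.3]
width: 87.1
```

```bash
python3 - <<'E'
from h import *
s,im,C=shot('hood2');print(s['eef_pos'],s['ee_rot'])
s['eef_pos']=np.array([594,-178,120.]);s['ee_rot']=np.array([180,0,-104.6]);C=cam("wrist",s)
a=np.radians(-14.6);Rw=np.array([[np.cos(a),-np.sin(a)],[np.sin(a),np.cos(a)]])
P=[np.r_[Rw@p+[594,-178.2],64.5] for p in[(28,5),(28,-5),(-28,-5),(-28,5)]]
p=proj(C,P);print(p)
u0,v0=p.min(0).astype(int)-12;u1,v1=p.max(0).astype(int)+12
v=im[v0:v1,u0:u1].copy();print(u0,v0)
cv2.polylines(v,[np.round((p-[u0,v0])*16).astype(np.int32)],True,(0,0,255),1,shift=4) if 0 else None
cv2.imwrite('pics/hood2c.png',v)
g=cv2.cvtColor(v,cv2.COLOR_BGR2GRAY)
for r in range(0,g.shape[0],8):print(v0+r,g[r].tolist())
print("col",g[:,g.shape[1]//2].tolist())
E
```

```text
[ 594.26 -178.39  119.4 ] [ 179.89   -0.07 -104.6 ]
[[311.89 180.21]
 [325.18 180.21]
 [324.68 248.16]
 [312.26 248.17]]
299 168
168 [164, 168, 168, 168, 165, 124, 118, 107, 76, 68, 69, 67, 71, 75, 76, 71, 73, 73, 73, 71, 72, 73, 76, 71, 73, 74, 70, 68, 67, 83, 166, 171, 168, 169, 164, 119, 118, 157]
176 [180, 187, 183, 183, 186, 188, 190, 138, 77, 70, 70, 69, 65, 50, 43, 48, 42, 45, 45, 48, 42, 46, 46, 43, 52, 70, 71, 68, 65, 93, 186, 191, 186, 184, 184, 182, 185, 172]
184 [167, 183, 185, 188, 168, 163, 167, 111, 75, 72, 69, 66, 50, 67, 72, 70, 71, 70, 71, 70, 71, 76, 75, 74, 69, 36, 50, 67, 68, 102, 177, 150, 143, 156, 180, 186, 184, 166]
192 [154, 181, 184, 185, 182, 182, 188, 181, 94, 65, 65, 66, 57, 65, 68, 68, 67, 71, 68, 71, 70, 71, 71, 71, 66, 37, 64, 67, 65, 103, 183, 189, 182, 183, 178, 186, 185, 140]
200 [130, 157, 183, 188, 181, 183, 178, 150, 78, 60, 68, 61, 53, 66, 68, 70, 70, 69, 69, 68, 69, 71, 72, 73, 66, 36, 50, 48, 66, 114, 185, 188, 187, 184, 159, 145, 128, 98]
208 [57, 72, 71, 69, 67, 67, 70, 68, 48, 34, 34, 38, 29, 38, 37, 40, 35, 38, 39, 36, 38, 37, 36, 35, 40,
[... 743 characters left out ...]
0, 72, 72, 65, 72, 70, 70, 69, 72, 66, 41, 33, 32, 31, 38, 33, 40, 40, 39, 32, 34, 40, 61, 72, 71, 71, 68, 73, 70, 71, 73, 70, 72, 74, 74]
256 [89, 89, 100, 101, 103, 100, 101, 99, 99, 100, 97, 101, 99, 100, 99, 98, 99, 102, 101, 97, 100, 99, 101, 101, 102, 102, 101, 104, 103, 104, 101, 101, 101, 101, 101, 102, 94, 82]
col [71, 76, 72, 71, 76, 70, 76, 79, 48, 22, 19, 26, 20, 22, 64, 72, 70, 72, 72, 70, 73, 68, 72, 70, 71, 71, 69, 69, 70, 66, 70, 69, 68, 71, 66, 71, 73, 55, 38, 40, 36, 38, 40, 40, 39, 45, 47, 47, 40, 37, 38, 38, 38, 36, 41, 39, 37, 39, 40, 35, 37, 38, 38, 38, 38, 38, 37, 34, 42, 36, 31, 35, 39, 39, 34, 37, 31, 34, 33, 34, 40, 68, 100, 103, 99, 102, 100, 100, 97, 99, 100, 101]
```

The bracket's top edge pixels (columns 312–324, rows 181.5–249) agree with the prediction to about 1 px. Descending to grip.

Call:
{"method": "send_rows", "body": {"deltas": [[0,0,0,0,0.0006,0.025,0],[0,0,0,0,0.0006,0.05,0],[0,0,0,0,0.0006,0.065,0],[0,0,0,0,0.0006,0.071,0],[0,0,0,0,0.0006,0.071,0],[0,0,0,0,0.0006,0.071,0.5],[0,0,0,0,0.0006,0.071,0.7],[0,0,0,0,0.0006,0.071,0.8]], "squeeze": 45}}

```text
time_s: 22.45
eef_pos: [594.3, -177.6, 50.1]
ee_rot: [-179.9, 0.0, -104.6]
contact_force: [0.2, 0.6, -0.5]
width: 70.6
```

Call:
{"method": "send_rows", "body": {"deltas": [[0,0,0,0,0,0,0.8],[0,0,0,0,0,0,1],[0,0,0,0,0,0,1],[0,0,0,0,0,0,1],[0,0,0,0,0,0,1],[0,0,0,0,0,0,1],[0,0,0,0,0,0,1],[0,0,0,0,0,0,1]]}}

```text
time_s: 23.25
eef_pos: [593.5, -177.7, 48.9]
ee_rot: [180.0, -0.0, -104.6]
contact_force: [0.3, -0.1, -2.0]
width: 9.7
```

```bash
python3 -c "
from h import *
print(go((593.4,-177.85,219,-104.6),(570,0,219,-100)),go((570,0,219,-100),(541,234.8,219,-94.35)))"
```

```text
[np.float64(-4.6), np.float64(-0.1662), np.float64(0.0675), np.float64(-0.0)] [np.float64(-5.65), np.float64(-0.2262), np.float64(0.0693), np.float64(-0.0)]
```

Call:
{"method": "send_rows", "body": {"deltas": [[0,0,0,0,0,-0.008,1],[0,0,0,0,0,-0.025,1],[0,0,0,0,0,-0.05,1],[0,0,0,0,0,-0.08,1],[0,0,0,0,0,-0.115,1],[0,0,0,0,0,-0.145,1],[0,0,0,0,0,-0.165,1],[0,0,0,0,0,-0.17,1]]}}

```text
time_s: 24.05
eef_pos: [594.8, -177.8, 222.4]
ee_rot: [-179.7, 0.0, -104.6]
contact_force: [0.1, 0.2, -1.9]
width: 9.6
```

Call:
{"method": "send_rows", "body": {"deltas": [[0,0,-0.5,-0.015,0.006,0,1],[0,0,-1.2,-0.037,0.015,0,1],[0,0,-1.9,-0.062,0.025,0,1],[0,0,-2.6,-0.088,0.036,0,1],[0,0,-3.3,-0.114,0.046,0,1],[0,0,-4,-0.138,0.056,0,1],[0,0,-4.4,-0.156,0.063,0,1],[0,0,-4.6,-0.1662,0.0675,0,1]]}}

```text
time_s: 24.85
eef_pos: [568.7, 2.2, 217.3]
ee_rot: [179.8, -0.0, -99.9]
contact_force: [0.5, -0.3, -1.4]
width: 9.7
```

Call:
{"method": "send_rows", "body": {"deltas": [[0,0,-0.5,-0.02,0.006,0,1],[0,0,-1.5,-0.052,0.016,0,1],[0,0,-2.5,-0.088,0.027,0,1],[0,0,-3.5,-0.124,0.038,0,1],[0,0,-4.5,-0.16,0.049,0,1],[0,0,-5.2,-0.19,0.058,0,1],[0,0,-5.65,-0.215,0.066,0,1],[0,0,-5.65,-0.2262,0.0693,0,1]]}}

```text
time_s: 25.65
eef_pos: [540.0, 236.9, 217.6]
ee_rot: [179.9, -0.1, -94.2]
contact_force: [-0.8, 0.1, -1.7]
width: 9.5
```

Call:
{"method": "send_rows", "body": {"deltas": [[0,0,0,0,0,0.02,1],[0,0,0,0,0,0.04,1],[0,0,0,0,0,0.055,1],[0,0,0,0,0,0.064,1],[0,0,0,0,0,0.067,1],[0,0,0,0,0,0.067,1],[0,0,0,0,0,0.067,1],[0,0,0,0,0,0.067,1]]}}

```text
time_s: 26.45
eef_pos: [541.6, 235.3, 152.9]
ee_rot: [-179.9, 0.1, -94.3]
contact_force: [0.6, -1.2, -1.7]
width: 9.8
```

```bash
python3 - <<'E'
from h import *
s=ctrl.get_state();print(s['eef_pos'],s['ee_rot'],s['contact_force'],s['torque'])
a=ctrl.snapshot("side")[:,:,::-1][225:335,245:395];cv2.imwrite('pics/s5.png',a)
s,im,C=shot('hold');cv2.imwrite('pics/hold.png',im)
b=ctrl.snapshot("scene")[:,:,::-1];cv2.imwrite('pics/sc5.png',b)
A=cv2.resize(a,(480,352),interpolation=cv2.INTER_CUBIC)
B=cv2.resize(im[100:400,200:440],(282,352))
top=np.hstack([A,B])
c=cv2.resize(b[110:310,150:470],(371,232));
bot=np.hstack([c,cv2.resize(cv2.imread('pics/scene0.png')[110:310,150:470],(371,232))]);bot=cv2.copyMakeBorder(bot,0,0,0,top.shape[1]-bot.shape[1],0)
cv2.imwrite('pics/comb.png',np.vstack([top,bot]))
# train/lamp/logs change between start and now
o=cv2.imread('pics/scene0.png')
for n,(u,v,w,h) in dict(van=(310,120,36,70),tank=(318,198,36,75),lamp=(260,235,30,52),logs=(178,232,40,45)).items():
    print(n,cv2.absdiff(o,b)[v:v+h,u:u+w].mean(), cv2.phaseCorrelate(np.float32(cv2.cvtColor(o,6)[v:v+h,u:u+w]),np.float32(cv2.cvtColor(np.ascontiguousarray(b),6)[v:v+h,u:u+w]))[0])
E
```

```text
[541.57 235.27 152.88] [-179.92    0.06  -94.33] [ 0.59 -1.19 -1.74] [-0.01 -0.03  0.  ]
van 5.075132275132275 (-0.023335632019637842, -0.015767772411358294)
tank 3.869135802469136 (-0.003683011275580128, 0.46503254028267804)
lamp 6.250213675213676 (0.006990335806857928, -0.14538193322867698)
logs 5.325555555555556 (0.03542699146402839, 0.5644845340089155)
```

View pics/comb.png

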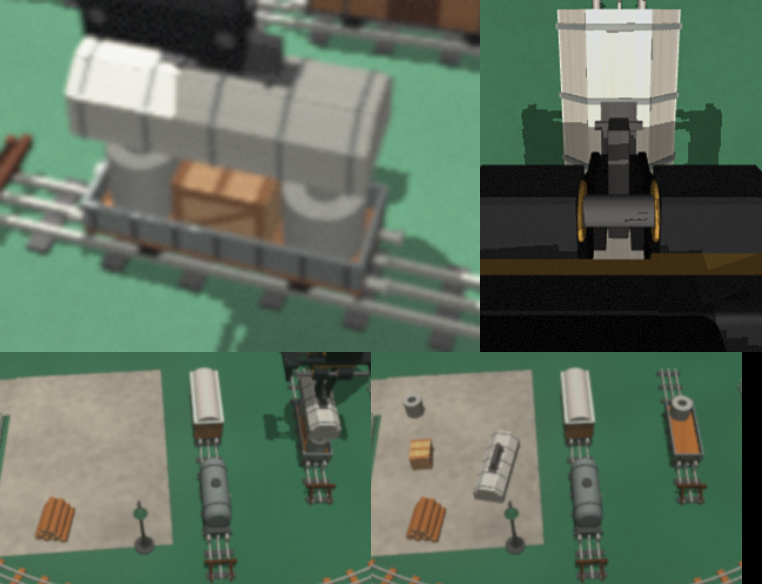

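The hood hangs parallel above the wagon with all three loads standing, and the train, lamp and logs are unchanged (bottom pair). Checking its level and centring numerically before lowering.

```bash
python3 - <<'E'
from h import *
s=ctrl.get_state();s['eef_pos']=np.array([541,234.8,152]);s['ee_rot']=np.array([180,0,-94.35]);C=cam("wrist",s)
a=np.radians(-4.35);Rw=np.array([[np.cos(a),-np.sin(a)],[np.sin(a),np.cos(a)]])
def pt(c,x,y,z):return np.r_[Rw@np.array([x,y])+c,z]
c=np.array([541,234.8])
for tilt in(-2,0,2):
    dz=80*np.sin(np.radians(tilt));print("tilt",tilt,"far crown edge",proj(C,[pt(c,80,0,103+43+dz)])[0],"far crown strip",proj(C,[pt(c,80,15.5,146+dz),pt(c,80,-15.5,146+dz)]).ravel())
im=cv2.cvtColor(cv2.imread('pics/hold.png'),6);print([ (v,int(im[v,312:330].mean())) for v in range(100,116)])
D=cam("side")
E=[pt(c,x,31,103) for x in(80,60,40,20,0,-20,-40,-60,-80)];p=proj(D,E);print("pred rim side",p.round(1).tolist())
g=cv2.imread('pics/s5.png');g=cv2.GaussianBlur(g,(0,0),.6)
for x in (76,65,52,15,0,-15,-72,-76):
    u,v=proj(D,[pt(c,x,31,103)])[0];w=g[int(v)-225-6:int(v)-225+8,int(round(u))-245].astype(int)
    print(x,round(v,1),int(v)-6,[(int(k.mean()),int(k[1]-k[2])) for k in w])
E
```

```text
tilt -2 far crown edge [318.58 106.97] far crown strip [290.48 106.97 346.67 106.97]
tilt 0 far crown edge [318.6  106.88] far crown strip [290.03 106.88 347.16 106.88]
tilt 2 far crown edge [318.62 106.78] far crown strip [289.57 106.78 347.67 106.79]
[(100, 96), (101, 94), (102, 106), (103, 108), (104, 110), (105, 108), (106, 105), (107, 135), (108, 215), (109, 224), (110, 221), (111, 220), (112, 219), (113, 220), (114, 220), (115, 219)]
pred rim side [[266.5, 266.9], [277.4, 269.2], [288.4, 271.6], [299.6, 274.0], [311.0, 276.5], [322.5, 279.0], [334.3, 281.5], [346.2, 284.1], [358.3, 286.8]]
76 267.3 261 [(100, 0), (101, 1), (101, 1), (103, 0), (106, 2), (111, 11), (119, 29), (130, 48), (135, 56), (136, 58), (136, 59), (136, 59), (136, 58), (136, 58)]
65 268.6 262 [(113, 0), (115, 0), (114, -1), (114, -1), (115, -1), (117, 5), (124, 21), (131, 44), (135, 55), (136, 58), (137, 58), (136, 59), (143, 55), (158, 44)]
52 270.2 264 [(113, -1), (113, -1), (115, 0), (116, -1), (118, 0), (123, -1), (133, -1), (143, -1), (149, -1), (150, 0), (148, -1), (137, 0), (121, 1), (106, 0)]
15 274.6 268 [(112, -1), (114, 0), (114, -1), (114, -1), (115, -1), (114, -4), (109, -13), (104, -27), (102, -37), (105, -40), (109, -41), (115, -41), (120, -42), (127, -41)]
0 276.5 270 [(96, 1), (96, 1), (94, 1), (95, 2), (96, 1), (101, -4), (113, -16), (133, -30), (148, -39), (154, -42), (153, -43), (149, -42), (145, -42), (139, -41)]
-15 278.4 272 [(112, -2), (113, -1), (114, -1), (115, -1), (116, -2), (120, -6), (129, -19), (142, -34), (151, -41), (154, -43), (154, -41), (153, -41), (153, -42), (152, -42)]
-72 285.7 279 [(98, 0), (97, 1), (96, 1), (96, 2), (97, 2), (99, 1), (108, 0), (128, 0), (145, 0), (151, 0), (152, 0), (150, 0), (142, 1), (125, 0)]
-76 286.2 280 [(107, 0), (107, -1), (108, -1), (110, 0), (111, 0), (116, -1), (129, -1), (142, 0), (144, 0), (136, -1), (122, 0), (108, 0), (100, 1), (97, 0)]
```

The side-view rim edge follows the prediction for a level hood to within 0.3 px along its whole length. Lowering slowly while watching the force.

Call:
{"method": "send_rows", "body": {"deltas": [[0,0,0,0,0,0.005,1],[0,0,0,0,0,0.011,1],[0,0,0,0,0,0.017,1],[0,0,0,0,0,0.021,1],[0,0,0,0,0,0.023,1],[0,0,0,0,0,0.023,1]]}}

```text
time_s: 27.2
eef_pos: [540.9, 234.9, 128.4]
ee_rot: [180.0, -0.0, -94.3]
contact_force: [0.1, -1.0, -1.2]
width: 9.4
```

Call:
{"method": "send_rows", "body": {"deltas": [[0,0,0,0,0,0.003,1],[0,0,0,0,0,0.007,1],[0,0,0,0,0,0.011,1],[0,0,0,0,0,0.014,1],[0,0,0,0,0,0.016,1],[0,0,0,0,0,0.017,1],[0,0,0,0,0,0.017,1],[0,0,0,0,0,0.017,1]]}}

```text
time_s: 28.0
eef_pos: [541.2, 235.1, 112.1]
ee_rot: [-180.0, 0.0, -94.3]
contact_force: [-0.3, 0.6, -1.0]
width: 9.8
```

Call:
{"method": "send_rows", "body": {"deltas": [[0,0,0,0,0,0,1],[0,0,0,0,0,0,1],[0,0,0,0,0,0,1]]}}

```text
time_s: 28.3
eef_pos: [541.1, 235.1, 112.0]
ee_rot: [-180.0, 0.0, -94.3]
contact_force: [-0.4, 1.1, -1.3]
width: 9.5
```

```bash
python3 - <<'E'
from h import *
s=ctrl.get_state();print(s['eef_pos'],s['ee_rot'],s['contact_force'],s['torque'],s['width'])
g0=ctrl.snapshot("side")[:,:,::-1].copy();cv2.imwrite('pics/fin.png',g0);g=cv2.GaussianBlur(g0,(0,0),.5)
D=cam("side");a=np.radians(-4.35);Rw=np.array([[np.cos(a),-np.sin(a)],[np.sin(a),np.cos(a)]]);c=np.array([541,234.8])
f=lambda x,z:proj(D,[np.r_[Rw@np.array([x,31])+c,z]])[0]
for x in (74,64,10,-10,-70,-76):
    u,v=f(x,63);v2=f(x,53)[1];w=g[int(v)-5:int(v)+13,int(round(u))].astype(int)
    print(x,"rim",round(v,1),"side top",round(v2,1),"from",int(v)-5,[(int(k.mean()),int(k[1]-k[2])) for k in w])
E
```

```text
[541.1  235.07 112.03] [-179.99    0.    -94.33] [-0.35  1.13 -1.26] [ 0.   -0.03  0.01] 9.536756131640448
74 rim 284.4 side top 288.5 from 279 [(95, 1), (94, 1), (95, 1), (98, 1), (104, 1), (116, 2), (134, 4), (134, 7), (121, 7), (115, 5), (104, 4), (89, 4), (83, 3), (82, 3), (82, 4), (83, 4), (81, 1), (80, -3)]
64 rim 285.6 side top 289.7 from 280 [(110, -2), (111, -2), (112, -1), (111, -1), (113, -1), (109, -5), (101, -15), (103, -24), (109, -19), (111, -5), (99, 3), (87, 3), (84, 3), (83, 3), (84, 4), (83, 2), (79, -1), (84, -4)]
10 rim 292.3 side top 296.4 from 287 [(112, -1), (112, 0), (113, -2), (113, -1), (111, -4), (106, -11), (95, -21), (89, -20), (96, -9), (104, 1), (94, 3), (85, 3), (82, 3), (82, 4), (83, 4), (81, 3), (79, -5), (81, -15)]
-10 rim 294.8 side top 298.9 from 289 [(110, 0), (110, -1), (111, -1), (112, -1), (113, -2), (109, -7), (104, -15), (101, -21), (104, -16), (106, -4), (98, 3), (86, 4), (81, 3), (81, 3), (81, 3), (81, 3), (81, 0), (79, -9)]
-70 rim 302.6 side top 306.8 from 297 [(100, 1), (99, 0), (100, 1), (99, 1), (99, 0), (98, 1), (96, 1), (98, 1), (102, 1), (105, 2), (95, 3), (78, 2), (69, 2), (64, 1), (65, 2), (64, 1), (65, -1), (66, -6)]
-76 rim 303.5 side top 307.6 from 298 [(103, -1), (105, 0), (104, 1), (105, 1), (104, 0), (104, -2), (101, -7), (102, -14), (106, -14), (105, -2), (91, 4), (80, 4), (76, 3), (75, 3), (75, 3), (76, 3), (76, -1), (76, -8)]
```

```bash
python3 -c "
from station import ctrl
print(ctrl.hand_in())"
```

```text
the job is handed in; nothing more can be done
None
```

The crate and the loose coil stand upright in the wagon beside the loaded coil. The hood is held level over the load, with its rim about 10 mm above the wagon's sides. I handed the job in at about 28 s of the 67 s allowed.

- **Load:** each piece was lowered until it just touched the floor (about 6 N), then released. Along the wagon, from its middle, the pieces span −73 to −28 mm (loaded coil), −24.5 to 28.5 mm (crate) and 32.7 to 73 mm (new coil). All lie within the 56 mm inside width, with the crate and new coil about 0.5 mm off the centreline.
- **Hood height and level:** the tool is at z = 112 mm, which puts the rim at 63 mm against side tops at 53 mm. The side view shows a gap of about 4.3 px, or 10 to 10.5 mm. Before lowering, the rim edge followed a level line to within about 0.3 px.
- **Clearance:** the wrist force stayed at about −1.2 N vertically, which is only the hood's weight, so nothing showed contact. The end clearance between hood and load works out at about 4 mm.
- **Train, lamp and logs:** before the final lowering I compared the scene picture with the one from the start. Any apparent shift was 0.6 px or less, so they look unmoved.

**What disagreed:** the wrist camera read about 1 mm off sideways, so I corrected the wagon's centre by that amount. The coil measured 40.8 mm in the jaws rather than 42 mm, though the camera showed it centred. I had used all 12 picture views before the final lowering, so the last check used pixel values and force readings only.

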